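# Put a stacked delivery away on its stock mats

### The job

Take the stack of three cartons apart and lay each carton flat, right way up, on the mat that matches the colour of its printed band, centred and square on the outline with its long side along the mat's. The cream jar stands on the teal mat by mistake: set it upright on the middle of the round cork coaster, and never let it tip over. Leave the orange-lidded cup and the bench timer where they stand, and let go of everything at the end.

Things in the scene. Friction and masses are not known exactly. Their poses are not given: they have to be found in the camera images.
- tip_carton_centre (a point): Centre of the bottom carton of the stack: the largest, white with a dark blue band, 70 x 121 mm and 55 mm high, about 0.11 kg; x across the short side, y along the long side, z up. It stands on the worktop; the lancet carton lies on it. Belongs on the blue mat.
- lancet_carton_centre (a point): Centre of the middle carton of the stack: white with a teal band, 54 x 95 mm and 41 mm high, about 0.07 kg; x across the short side, y along the long side, z up. Lies roughly centred and roughly parallel on the largest carton. Belongs on the teal mat.
- cover_slips_centre (a point): Centre of the top carton of the stack: small, white with a red band, 62 mm (x) x 63 mm (y), 30 mm high, about 0.08 kg; z up. Lies roughly centred and roughly parallel on the lancet carton, overhanging its long sides by about 4 mm. It is nearly square: either way round on the red mat is right.
- specimen_jar_centre (a point): Centre of a closed cream screw-lid jar, round, 46 mm across the lid (top 20 mm), 43 mm across the body, 72 mm high, about 0.09 kg; z is its axis, up. At the start it stands on the teal mat. Belongs on the cork coaster.
- blue_mat_top (a point): Centre of the top face of the dark blue mat, 104 mm (x) x 155 mm (y), 3 mm thick, fixed to the worktop, with a pale outline of the largest carton; z up.
- teal_mat_top (a point): Centre of the top face of the teal (blue-green) mat, 90 mm (x) x 131 mm (y), 3 mm thick, fixed, with a pale outline of the lancet carton; z up.
- red_mat_top (a point): Centre of the top face of the red mat, 96 mm (x) x 97 mm (y), 3 mm thick, fixed, with a pale square outline; z up.
- cork_coaster_top (a point): Centre of the top face of the round cork coaster with a black rim, 84 mm across, 3 mm thick, fixed; z up.
- specimen_cup_2_centre (a point): Centre of a bystander, not to be moved: a white specimen cup with an orange lid, 66 mm across, 70 mm high, standing loose among the mats.
- bench_timer_centre (a point): Half-way up a bystander, not to be moved: a white bench timer with keys, 62 x 68 mm, 22 mm high, lying loose on the worktop to the robot's right.
Things that resemble listed ones, but are neither listed nor needed, are in the scene too. What is shaped like the part that bears lancet_carton_centre but green or yellow is not meant.

How it is judged:
At the end, for the whole second after the job is handed in: Each carton lies flat, right way up, on the mat of its band colour, centres within 15 mm, sides within 0.2 rad of the mat's; the jar stands upright within 15 mm of the coaster's centre; all at rest; cup and timer within 20 mm of where they were (horizontal distance between tip_carton_centre and blue_mat_top below 0.015 m and height (world z) of tip_carton_centre between 0.0245 and 0.0365 m and angle between each of tip_carton_centre, lancet_carton_centre, cover_slips_centre, specimen_jar_centre's own z axis and vertical below 0.1 rad and angle between the x axis of tip_carton_centre and the x axis of blue_mat_top, either way round below 0.2 rad and linear speed of each of tip_carton, lancet_carton, cover_slips, specimen_jar below 0.03 m/s and horizontal distance between lancet_carton_centre and teal_mat_top below 0.015 m and height (world z) of lancet_carton_centre between 0.0175 and 0.0295 m and angle between the x axis of lancet_carton_centre and the x axis of teal_mat_top, either way round below 0.2 rad and horizontal distance between cover_slips_centre and red_mat_top below 0.015 m and height (world z) of cover_slips_centre between 0.012 and 0.024 m and (angle between the x axis of cover_slips_centre and the x axis of red_mat_top, either way round below 0.2 rad or angle between the x axis of cover_slips_centre and the y axis of red_mat_top, either way round below 0.2 rad) and horizontal distance between specimen_jar_centre and cork_coaster_top below 0.015 m and height (world z) of specimen_jar_centre between 0.033 and 0.045 m and distance of each of specimen_cup_2_centre, bench_timer_centre from where it was at the start of the episode below 0.02 m); the robot touches nothing.
It fails at once if the jar tips over (angle between specimen_jar_centre's own z axis and vertical above 0.6 rad).
It fails at once if the orange-lidded cup is pushed from its place (distance of specimen_cup_2_centre from where it was at the start of the episode above 0.02 m).
It fails at once if the bench timer is pushed from its place (distance of bench_timer_centre from where it was at the start of the episode above 0.02 m).
It also fails if it takes over 112 s, if anything falls off the work surface, if the arm or the gripper's body presses on something with over 40 N, if the wrist force passes 120 N, or if a joint passes its speed limit or range.

### The arm

A 6-joint arm with a two-finger parallel gripper is mounted at the origin on a cart in front of the work surface, level with it; the furniture and walls round the work are solid. World frame = base frame: x ahead of the robot, y to its left, z up, the work surface at z = 0. Lengths are in m, angles in rad, forces in N, time in s.
With the tool pointing down it reaches from about 0.375 to 0.9 m from the base axis. Payload 3.1 kg.
Tool frame: the origin (TCP) lies between the finger pads; the fingertips stand 19 mm ahead of it and the grasp point (between the pads) is the TCP; x points along the fingers, z is the direction in which the jaws open and shut, and the axes are right-handed (so a half turn about x gives the same grasp; the last joint's range is limited). The gripper opens to 87 mm and grips with 3 to 60 N. Pads are 19 mm wide; open, the fingers measure 117 mm over their backs; the gripper's body (75 mm by 190 mm) begins 51 mm behind the grasp point.
Start: joints at [1.018, 0.527, 1.433, -0, 1.181, -0.178], TCP at [0.228, 0.582, 0.242] pointing down, gripper open.
Joint ranges: [-3.08, 3.08], [-0.75, 2.2], [0.22, 2.44], [-1.43, 4.57], [0, 2.65], [-2.85, 2.85]. Speed limits (rad/s): [2.79, 2.79, 3.14, 3.14, 3.14, 3.14].

### API

Orientations are given as a unit quaternion [w, x, y, z].
In Python, from workcell import manip gives the robot as it stands.
- The arm moves only by the tool step_arm, never from a script. Its argument "targets" is a list of rows, each an object of numbers: "grip": the finger opening in mm, from 0 to 87; "tx", "ty", "tz": the shift along the tool's x, y, z in mm; "spin": the turn about the tool's x in degrees. In form: [{"grip": .., "tx": .., "ty": .., "tz": .., "spin": ..}, ...]. A call has 1 to 8 rows; each row is the pose to reach, as a shift and turn from the pose measured when the call began, along the tool's axes at that moment; what a row does not reach only later rows make up. A row lasts 1/10 s, in which the tool goes at most 50 mm and 8.59 degrees, less where a joint would pass 70% of its speed; a pose out of reach is approached as far as the arm can. A call with a gripper value outside its range is refused whole. The fingers move at their own pace and stop on an object; the grip force is fixed at half the most. Time passes only in rows, so rows that repeat a pose let the fingers close. It gives the time, the measured TCP pose, the force and the opening at its end, in the units of the state.
- manip.get_obs(): the state, without advancing time (a new reading comes with each control period).
- manip.get_image(name): name is "scene" or "top" or "wrist"; returns the picture (480x640x3 uint8, blue, green, red); there is no depth.
- manip.camera_params(name): a dict with "intrinsics" (3x3 intrinsics, pixels), "R" (3x3) and "t" (3): a world point X has camera coordinates R X + t; the wrist camera has in their place "tool_from_camera" (4x4, takes a point from camera to tool coordinates, whose origin is the TCP and whose axes are the tool frame's). Camera axes: x right, y down, z forward; pixel columns grow to the right and rows downward; lengths in m; the calibration is good to about 2 mm. The wrist camera is an equidistant fisheye: a pixel r from the principal point sees the ray r / f radians off the axis. A picture is of the moment at which its call begins: read the wrist's pose just before it. camera_params takes no time and is no camera call.
- manip.job_done(): hands the job in, once; it reports no verdict.
The state is a dict: "time": time; "qpos": joint angles; "qd": joint speeds; "joint_torque": joint torques, N m; "tcp_pos": TCP position; "ee_rot": TCP orientation; "wrist_force": force on the tool from outside, world axes, zero at the start; "ft_torque": the same for the moment, N m; "width": opening from 0.0 (shut) to 1.0 (fully open).
Only numpy, scipy, OpenCV 4.12 (cv2) and the standard library are available. Lean on these libraries where they do the work, as an engineer would, in place of code of your own. Each camera call takes 0.05 s, during which the arm holds its last target. There are 200 camera calls.

## Working session

There is one attempt and no reset: what is moved stays moved. The work goes in short steps, Python scripts to look and compute and a tool call to move; the robot and the scene stay as the last step left them, time stands still between calls to the robot, and variables do not carry over. Pictures are saved under pics/ and viewed, about 12 in all and at most 16, crops included, and the job is handed in when it is done.

Besides the shell and the picture viewer there is one more tool, called after ">>>" as name([rows], argument=value, ...), one row to a line, values as JSON. step_arm: Moves the arm, as the interface text tells. Its arguments: {"type":"object","properties":{"targets":{"type":"array","items":{"type":"object","properties":{"grip":{"type":"number"},"tx":{"type":"number"},"ty":{"type":"number"},"tz":{"type":"number"},"spin":{"type":"number"}}}}},"required":["targets"]}

```bash
mkdir -p pics; ls; python3 - <<'E'
from workcell import manip
import cv2
o=manip.get_obs()
print(o)
for n in("scene","top","wrist"):
    cv2.imwrite(f"pics/{n}0.png",manip.get_image(n)); p=manip.camera_params(n)
    for k in p: print(n,k,p[k])
E
```

```text
pics
{'time': 0.0, 'qpos': array([ 1.01848138e+00,  5.28455043e-01,  1.43389242e+00,  4.06221931e-06,
        1.18138943e+00, -1.78498877e-01]), 'qd': array([ 0.00064567, -0.00124567, -0.00188628,  0.00039951,  0.00120922,
       -0.00020014]), 'joint_torque': array([-9.18477872e-05, -4.40040636e+01, -1.76592761e+01,  6.32196385e-02,
        5.82730165e-02, -1.58685934e-04]), 'tcp_pos': array([0.2278371 , 0.58125634, 0.24058157]), 'ee_rot': array([ 0.58350979, -0.39868813,  0.58489531,  0.39807232]), 'wrist_force': array([-0.97751779,  0.64009001,  1.35444774]), 'ft_torque': array([-0.02388462,  0.03005419,  0.04027817]), 'width': 0.9975785572422062}
scene intrinsics [[515.67480769   0.         318.51436434]
 [  0.         515.67480769 239.23113879]
 [  0.           0.           1.        ]]
scene R [[ 0.8509827  -0.52510409 -0.00970237]
 [-0.3653959  -0.57868806 -0.72911314]
 [ 0.37724564  0.62400788 -0.68432441]]
scene t [-0.44973268  0.25714411  1.4779427 ]
top intrinsics [[594.89675403   0.         325.15004191]
 [  0.         594.89675403 245.83583943]
 [  0.           0.           1.        ]]
top R [[ 0.09602235 -0.99536932  0.00442888]
 [-0.97168963 -0.09470109 -0.21645085]
 [ 0.21586796  0.01648062 -0.97628347]]
top t [-0.0629286   0.50631081  1.46929052]
wrist intrinsics [[371.64829954   0.         319.63953315]
 [  0.         371.64829954 234.75535087]
 [  0.           0.           1.        ]]
wrist tool_from_camera [[ 8.37071958e-04 -2.48101614e-01  9.68733652e-01 -1.43550146e-01]
 [ 6.52731253e-04 -9.68733649e-01 -2.48102178e-01  6.83365137e-02]
 [ 9.99999437e-01  8.40002106e-04 -6.48956096e-04 -1.34015282e-03]
 [ 0.00000000e+00  0.00000000e+00  0.00000000e+00  1.00000000e+00]]
```

View pics/top0.png

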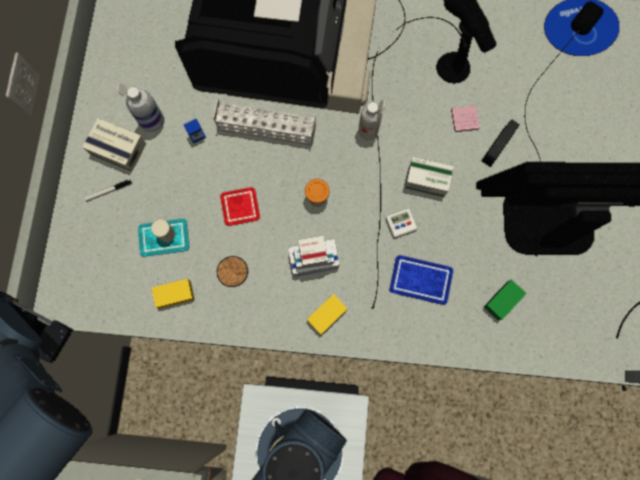

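View pics/scene0.png

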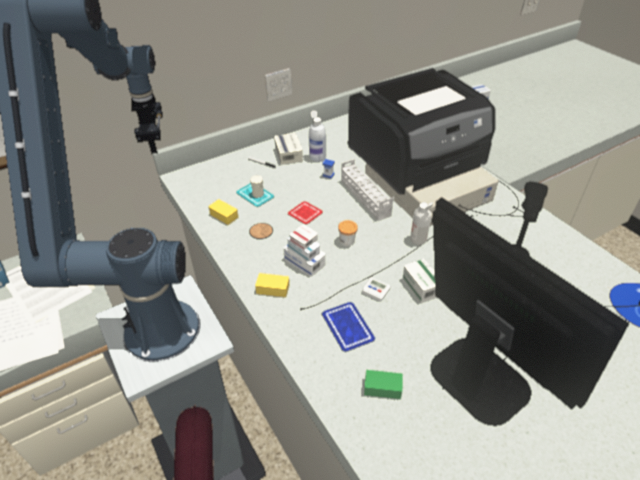

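The top view shows the teal mat at (163,238) with the jar at (162,230), the red mat at (240,206), and the coaster at (232,271). The stack is at (314,255), the cup at (317,191), the timer at (402,222), and the blue mat at (422,280).

Lookalikes are the yellow blocks at (172,293) and (327,315), the green block at (505,300), the cartons at (112,143) and (430,176), and the small blue-lid bottle at (194,131). By the description I choose the three-carton stack at (314,255) and the cream jar at (162,230).

```bash
cat > h.py <<'E'
from workcell import manip
import numpy as np, cv2
from scipy.spatial.transform import Rotation as Rn
def ray(cam,px,obs=None):
    p=manip.camera_params(cam); K=np.array(p["intrinsics"]); u=np.atleast_2d(np.array(px,float))
    a=(u-K[:2,2])/K[0,0]
    if cam=="wrist":
        r=np.linalg.norm(a,axis=1,keepdims=True)+1e-12
        d=np.hstack([a/r*np.sin(r),np.cos(r)]); T=np.array(p["tool_from_camera"])
        q=obs["ee_rot"]; R=Rn.from_quat([q[1],q[2],q[3],q[0]]).as_matrix()
        return R@T[:3,3]+obs["tcp_pos"], d@(R@T[:3,:3]).T
    R=np.array(p["R"]); return -R.T@np.array(p["t"]), np.hstack([a,np.ones((len(a),1))])@R
def onz(cam,px,z,obs=None):
    c,d=ray(cam,px,obs); return (c+d*((z-c[2])/d[:,2:]))[:,:2]
def proj(cam,X,obs=None):
    p=manip.camera_params(cam); K=np.array(p["intrinsics"]); X=np.atleast_2d(X)
    if cam=="wrist":
        T=np.array(p["tool_from_camera"]); q=obs["ee_rot"]; R=Rn.from_quat([q[1],q[2],q[3],q[0]]).as_matrix()
        c=((X-obs["tcp_pos"])@R-T[:3,3])@T[:3,:3]
        r=np.linalg.norm(c[:,:2],axis=1,keepdims=True); th=np.arctan2(r,c[:,2:])
        return c[:,:2]/r*th*K[0,0]+K[:2,2]
    c=X@np.array(p["R"]).T+np.array(p["t"]); return c[:,:2]/c[:,2:]*K[0,0]+K[:2,2]
def rect(pts):
    (c,s,a)=cv2.minAreaRect((np.array(pts)*1e3).astype(np.float32))
    if s[0]>s[1]: s=s[::-1]; a-=90   # a: direction of short side
    return np.round(c,1),np.round(s,1),round((a+90)%180-90,1)
def tri(c1,d1,c2,d2):
    A=np.stack([d1,-d2],1); l=np.linalg.lstsq(A,c2-c1,rcond=None)[0]
    return (c1+l[0]*d1+c2+l[1]*d2)/2, np.linalg.norm(c1+l[0]*d1-c2-l[1]*d2)
def seg(im,lo,hi,near,rad=60):
    hsv=cv2.cvtColor(im,cv2.COLOR_BGR2HSV); m=cv2.inRange(hsv,np.array(lo),np.array(hi))
    if lo[0]==0: m|=cv2.inRange(hsv,np.array([172,lo[1],lo[2]]),np.array([180,255,255]))
    w=np.zeros_like(m); cv2.circle(w,near,rad,255,-1); y,x=np.nonzero(m&w); return np.stack([x,y],1)
E
python3 - <<'E'
from h import *
T=cv2.imread("pics/top0.png");S=cv2.imread("pics/scene0.png")
for n,lo,hi,a,b,ra in [("teal",(82,110,60),(98,255,255),(163,238),(255,194),32),("red",(0,140,80),(8,255,255),(240,206),(305,212),24),
  ("blue",(108,120,40),(128,255,255),(422,280),(348,327),45),("cork",(5,60,50),(18,200,255),(232,271),(261,231),20),("cup",(5,170,120),(18,255,255),(317,191),(347,228),18)]:
    for cam,im,c in(("top",T,a),("scene",S,b)):
        z=.07 if n=="cup" else .003
        p=seg(im,lo,hi,c,ra); print(n,cam,len(p),p.min(0),p.max(0),*rect(onz(cam,p,z)),np.round(onz(cam,p,z).mean(0)*1e3))
A=cv2.resize(T[225:285,275:355],None,fx=5,fy=5,interpolation=cv2.INTER_CUBIC)
B=cv2.resize(S[215:285,270:340],None,fx=5,fy=5,interpolation=cv2.INTER_CUBIC)
C=cv2.resize(T[210:270,130:195],None,fx=5,fy=5,interpolation=cv2.INTER_CUBIC)
D=cv2.resize(S[165:215,230:285],None,fx=5,fy=5,interpolation=cv2.INTER_CUBIC)
o=np.zeros((600,800,3),np.uint8)
o[:300,:400]=A;o[:300,400:750]=B[:300];o[300:600,:325]=C;o[300:550,400:675]=D
cv2.imwrite("pics/crop1.png",o)
E
```

```text
teal top 935 [138 219] [188 256] [503.7 418.4] [ 88.3 129. ] 14.2 [498. 418.]
teal scene 143 [237 187] [272 205] [503.9 414.9] [ 80.7 122.6] 14.2 [496. 406.]
red top 956 [221 188] [259 225] [608.5 227.1] [95.  95.2] 16.8 [608. 227.]
red scene 213 [289 203] [321 222] [609.  223.2] [88.  88.5] 17.6 [607. 220.]
blue top 1734 [390 256] [452 303] [ 456.4 -271.8] [101.2 151.9] -7.6 [ 456. -271.]
blue scene 949 [323 303] [373 350] [ 456.7 -274.3] [ 97.5 148.6] -7.7 [ 455. -278.]
cork top 733 [217 257] [247 286] [429.4 224.2] [77.3 79.2] 5.6 [430. 225.]
cork scene 276 [250 223] [272 238] [430.5 221.5] [75.4 76.8] -84.2 [431. 221.]
cup top 428 [306 180] [328 202] [649.8  21. ] [57.1 59.6] -84.4 [650.  22.]Traceback (most recent call last):
  File "<stdin>", line 7, in <module>
    return umr_minimum(a, axis, None, out, keepdims, initial, where)
ValueError: zero-size array to reduction operation minimum which has no identity
```

```bash
python3 - <<'E'
from h import *
T=cv2.imread("pics/top0.png");S=cv2.imread("pics/scene0.png")
f=lambda a:cv2.resize(a,None,fx=5,fy=5,interpolation=cv2.INTER_CUBIC)
o=np.zeros((600,800,3),np.uint8)
o[:300,:400]=f(T[225:285,275:355]);o[:350,400:750]=f(S[215:285,270:340]);o[300:600,:325]=f(T[210:270,130:195]);o[350:600,400:675]=f(S[165:215,230:285])
cv2.imwrite("pics/crop1.png",o)
E
```

```text
(no output)
```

View pics/crop1.png

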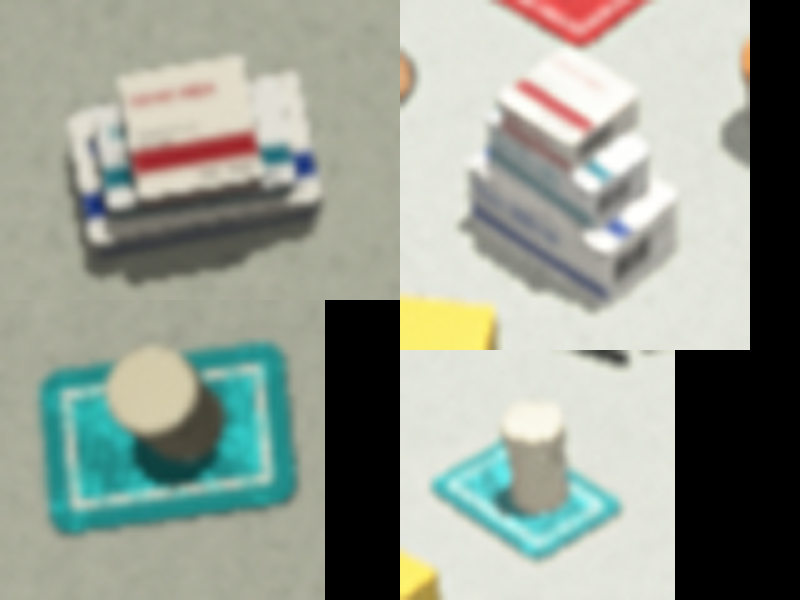

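The crop confirms the red, teal and blue banded cartons stacked in that order, and the cream jar on the teal mat. In top-view pixels, the top face corners are about (298.6,240.4), (323.6,236.2), (326.6,259.4) and (302.4,264.2). The jar lid is at (160.4,228).

```bash
python3 - <<'E'
from h import *
tp=np.array([(118,77),(243,56),(258,172),(137,196)])/5+[275,225]
sp=(np.array([(498,100),(575,48),(638,98),(572,150)])-[400,0])/5+[270,215]
tc=tp.mean(0); sc=sp.mean(0)
def t2(a,b):
    c1,d1=ray("top",a);c2,d2=ray("scene",b); return tri(c1,d1[0],c2,d2[0])
print("slip",t2(tc,sc)); print(rect(onz("top",tp,.126)), rect(onz("scene",sp,.126)))
P=onz("top",tp,.126);print(np.round(P*1e3)); E=np.diff(np.vstack([P,P[:1]]),axis=0); print(np.degrees(np.arctan2(E[:,1],E[:,0])))
print("jar",t2((160.4,228),(256.6,179)), onz("top",(160.4,228),.075),onz("scene",(256.6,179),.075))
print("tip base corners", np.round(onz("top",np.array([(90,243),(320,203)])/5+[275,225],.055)*1e3))
o=manip.get_obs(); q=o["ee_rot"]; print(Rn.from_quat([q[1],q[2],q[3],q[0]]).as_matrix().round(3))
E
```

```text
slip (array([0.48452182, 0.01382859, 0.11698118]), np.float64(0.0032130247728196066))
(array([480.9,  13.4]), array([60. , 62.6]), 15.4) (array([483.3,   5.1]), array([64.2, 66.2]), -75.7)
[[502.  51.]
 [518.  -9.]
 [461. -22.]
 [444.  36.]]
[ -74.63168959 -167.28737472  106.98491361   14.89183203]
jar (array([0.51399927, 0.40804152, 0.07137111]), np.float64(0.003800979470462295)) [[0.51133448 0.40744405]] [[0.51398995 0.40317711]]
tip base corners [[430.  61.]
 [462. -54.]]
[[-0.001 -0.931  0.365]
 [-0.001  0.365  0.931]
 [-1.     0.    -0.002]]
```

```bash
cat >> h.py <<'E'
def go(x,y,z,psi=None):
    "world target (mm, deg of jaw axis mod 180) -> tool shifts"
    o=manip.get_obs(); q=o["ee_rot"]; R=Rn.from_quat([q[1],q[2],q[3],q[0]]).as_matrix()
    d=R.T@(np.array([x,y,z])-o["tcp_pos"]*1e3); cur=np.degrees(np.arctan2(R[1,2],R[0,2]))
    s=0 if psi is None else (cur-psi+90)%180-90
    print("t",round(o["time"],2),"tcp",np.round(o["tcp_pos"]*1e3,1),"jaw",round(cur,1),"tilt",np.round(R[2,1:],3),"q6",round(o["qpos"][5],2),"F",np.round(o["wrist_force"],1),"w",round(o["width"]*87,1))
    print("-> tx ty tz",np.round(d,1),"spin",round(s,1))
E
python3 -c "
from h import *
go(512,406,200)"
```

```text
t 0.15 tcp [227.9 581.4 240.8] jaw 68.6 tilt [ 0.    -0.002] q6 -0.18 F [ 0.2 -0.6  1.1] w 87.3
-> tx ty tz [  40.8 -328.5  -59.5] spin 0
```

>>> step_arm([
  {"grip":87,"tx":40,"ty":-328,"tz":-59,"spin":0},
  {"grip":87,"tx":40,"ty":-328,"tz":-59,"spin":0},
  {"grip":87,"tx":40,"ty":-328,"tz":-59,"spin":0},
  {"grip":87,"tx":40,"ty":-328,"tz":-59,"spin":0},
  {"grip":87,"tx":40,"ty":-328,"tz":-59,"spin":0},
  {"grip":87,"tx":40,"ty":-328,"tz":-59,"spin":0},
  {"grip":87,"tx":40,"ty":-328,"tz":-59,"spin":0},
  {"grip":87,"tx":40,"ty":-328,"tz":-59,"spin":0},
])

```text
time: 0.95
tcp_pos: [0.5162, 0.4033, 0.1996]
ee_rot: [0.585, -0.398, 0.586, 0.396]
wrist_force: [-0.9, 0.6, -0.6]
width: 1.0
```

```bash
python3 - <<'E'
from h import *
go(512,406,200)
o=manip.get_obs(); im=manip.get_image("wrist"); cv2.imwrite("pics/w1.png",im); np.save("o1.npy",o,allow_pickle=True)
print(proj("wrist",[[.512,.406,.075],[.512,.406,.003]],o))
E
```

```text
t 0.95 tcp [516.2 403.3 199.6] jaw 68.3 tilt [-0.001 -0.002] q6 -0.7 F [-0.9  0.6 -0.6] w 87.0
-> tx ty tz [-0.4  4.9  1. ] spin 0
[[323.38049593 227.67065482]
 [322.85577042 209.79987783]]
```

View pics/w1.png

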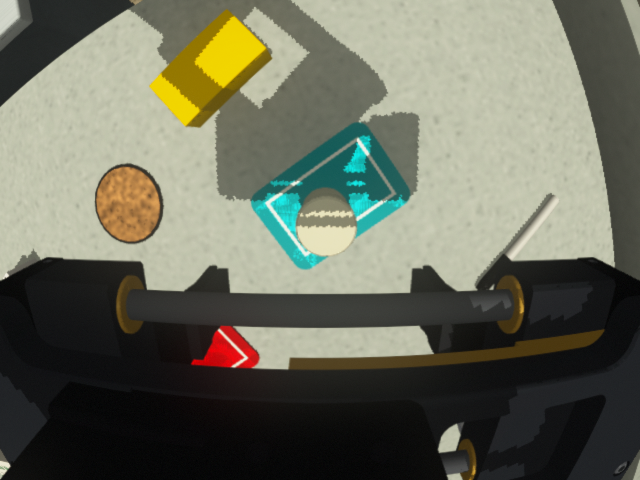

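The wrist view shows the jar lid centred at about (326,225) (predicted (323,228)), the coaster at (129,204), and the teal mat spanning about (253..410, 122..268).

```bash
python3 - <<'E'
from h import *
o=np.load("o1.npy",allow_pickle=True).item(); im=cv2.imread("pics/w1.png")
print("jar",onz("wrist",[(326.5,222),(326.5,225)],.075,o), "cork box",onz("wrist",(129,204),.003,o))
p=seg(im,(82,100,30),(98,255,255),(330,195),110); print("teal",*rect(onz("wrist",p,.003,o)))
p=seg(im,(5,80,50),(18,255,255),(129,204),50); 
x,y=p.T; print("cork",*rect(onz("wrist",p,.003,o)))
E
```

```text
jar [[0.50884638 0.40972533]
 [0.51096286 0.40889298]] cork box [[0.43145799 0.22591852]]
teal [503.8 416.7] [ 90.1 131.1] 13.7
cork [430.5 222.8] [78.8 78.8] 63.1
```

```bash
python3 -c "
from h import *
go(511,408,62)"
```

```text
t 1.0 tcp [513.5 404.8 199.8] jaw 68.3 tilt [ 0.001 -0.002] q6 -0.7 F [-0.4 -0.2 -0.4] w 86.7
-> tx ty tz [137.8   3.4   2.4] spin 0
```

>>> step_arm([
  {"grip":87,"tx":50,"ty":3,"tz":2},
  {"grip":87,"tx":90,"ty":3,"tz":2},
  {"grip":87,"tx":120,"ty":3,"tz":2},
  {"grip":87,"tx":138,"ty":3,"tz":2},
  {"grip":87,"tx":138,"ty":3,"tz":2},
  {"grip":87,"tx":138,"ty":3,"tz":2},
])

```text
schema error: expected keys grip, tx, ty, tz, spin
```

>>> step_arm([
  {"grip":38},
  {"grip":38},
  {"grip":38},
  {"grip":38},
  {"grip":38},
  {"grip":38},
  {"grip":38},
  {"grip":38},
])

```text
schema error: expected keys grip, tx, ty, tz, spin
```

```bash
python3 -c "
from h import *
go(430.5,223,120)"
```

```text
t 1.0 tcp [513.5 404.8 199.8] jaw 68.3 tilt [ 0.001 -0.002] q6 -0.7 F [-0.4 -0.2 -0.4] w 86.7
-> tx ty tz [  80.3   10.  -199.4] spin 0
```

All keys are required in each row.

>>> step_arm([
  {"grip":87,"tx":50,"ty":3,"tz":2,"spin":0},
  {"grip":87,"tx":90,"ty":3,"tz":2,"spin":0},
  {"grip":87,"tx":120,"ty":3,"tz":2,"spin":0},
  {"grip":87,"tx":138,"ty":3,"tz":2,"spin":0},
  {"grip":87,"tx":138,"ty":3,"tz":2,"spin":0},
  {"grip":87,"tx":138,"ty":3,"tz":2,"spin":0},
])

```text
time: 1.6
tcp_pos: [0.5103, 0.4084, 0.0621]
ee_rot: [0.584, -0.398, 0.586, 0.397]
wrist_force: [0.2, -0.0, 0.9]
width: 1.001
```

>>> step_arm([
  {"grip":38,"tx":0,"ty":0,"tz":0,"spin":0},
  {"grip":38,"tx":0,"ty":0,"tz":0,"spin":0},
  {"grip":38,"tx":0,"ty":0,"tz":0,"spin":0},
  {"grip":38,"tx":0,"ty":0,"tz":0,"spin":0},
  {"grip":38,"tx":0,"ty":0,"tz":0,"spin":0},
  {"grip":38,"tx":0,"ty":0,"tz":0,"spin":0},
  {"grip":38,"tx":0,"ty":0,"tz":0,"spin":0},
  {"grip":38,"tx":0,"ty":0,"tz":0,"spin":0},
])

```text
time: 2.4
tcp_pos: [0.5105, 0.4084, 0.0622]
ee_rot: [0.584, -0.398, 0.586, 0.397]
wrist_force: [-0.7, 1.1, 1.4]
width: 0.519
```

```bash
python3 -c "
from h import *
go(430.5,223,102)"
```

```text
t 2.4 tcp [510.5 408.4  62.2] jaw 68.4 tilt [ 0.001 -0.002] q6 -0.69 F [-0.7  1.1  1.4] w 45.1
-> tx ty tz [ -39.3    6.2 -202. ] spin 0
```

The opening is 45 mm, matching the 46 mm lid, so the jar is held. Next I lift it and carry it to the coaster.

>>> step_arm([
  {"grip":38,"tx":-20,"ty":0,"tz":0,"spin":0},
  {"grip":38,"tx":-40,"ty":1,"tz":-20,"spin":0},
  {"grip":38,"tx":-40,"ty":2,"tz":-60,"spin":0},
  {"grip":38,"tx":-40,"ty":3,"tz":-100,"spin":0},
  {"grip":38,"tx":-40,"ty":5,"tz":-140,"spin":0},
  {"grip":38,"tx":-40,"ty":6,"tz":-180,"spin":0},
  {"grip":38,"tx":-40,"ty":6,"tz":-202,"spin":0},
  {"grip":38,"tx":-40,"ty":6,"tz":-202,"spin":0},
])

```text
time: 3.2
tcp_pos: [0.4282, 0.2205, 0.1025]
ee_rot: [0.583, -0.396, 0.588, 0.397]
wrist_force: [0.0, 0.5, -1.1]
width: 0.524
```

```bash
python3 -c "
from h import *
go(430.5,223,63)"
```

```text
t 3.2 tcp [428.2 220.5 102.5] jaw 68.2 tilt [ 0.005 -0.005] q6 -0.95 F [ 0.   0.5 -1.1] w 45.6
-> tx ty tz [39.4 -1.4  3.4] spin 0
```

>>> step_arm([
  {"grip":38,"tx":20,"ty":-1,"tz":3,"spin":0},
  {"grip":38,"tx":34,"ty":-1,"tz":3,"spin":0},
  {"grip":38,"tx":39,"ty":-1,"tz":3,"spin":0},
  {"grip":38,"tx":39,"ty":-1,"tz":3,"spin":0},
  {"grip":38,"tx":39,"ty":-1,"tz":3,"spin":0},
])

```text
time: 3.7
tcp_pos: [0.4305, 0.2233, 0.0637]
ee_rot: [0.583, -0.397, 0.587, 0.397]
wrist_force: [0.2, -0.4, 0.4]
width: 0.521
```

```bash
python3 -c "
from h import *
go(430.5,223,62)"
```

```text
t 3.7 tcp [430.5 223.3  63.7] jaw 68.3 tilt [ 0.004 -0.005] q6 -0.94 F [ 0.2 -0.4  0.4] w 45.3
-> tx ty tz [ 1.7 -0.1 -0.2] spin 0
```

>>> step_arm([
  {"grip":38,"tx":1.5,"ty":0,"tz":0,"spin":0},
  {"grip":38,"tx":1.5,"ty":0,"tz":0,"spin":0},
  {"grip":50,"tx":1.5,"ty":0,"tz":0,"spin":0},
  {"grip":87,"tx":1.5,"ty":0,"tz":0,"spin":0},
  {"grip":87,"tx":1.5,"ty":0,"tz":0,"spin":0},
  {"grip":87,"tx":1.5,"ty":0,"tz":0,"spin":0},
  {"grip":87,"tx":1.5,"ty":0,"tz":0,"spin":0},
  {"grip":87,"tx":1.5,"ty":0,"tz":0,"spin":0},
])

```text
time: 4.5
tcp_pos: [0.4305, 0.2232, 0.0622]
ee_rot: [0.583, -0.397, 0.587, 0.397]
wrist_force: [-0.2, 0.6, -0.4]
width: 0.937
```

>>> step_arm([
  {"grip":87,"tx":-40,"ty":0,"tz":0,"spin":0},
  {"grip":87,"tx":-90,"ty":0,"tz":0,"spin":0},
  {"grip":87,"tx":-140,"ty":0,"tz":0,"spin":0},
  {"grip":87,"tx":-190,"ty":0,"tz":0,"spin":0},
  {"grip":87,"tx":-190,"ty":0,"tz":0,"spin":0},
])

```text
time: 5.0
tcp_pos: [0.4357, 0.225, 0.2587]
ee_rot: [0.588, -0.398, 0.582, 0.395]
wrist_force: [0.4, 0.1, -0.5]
width: 1.0
```

```bash
python3 -c "
from h import *
go(482,13,250,15.4)"
```

```text
t 5.0 tcp [435.7 225.  258.7] jaw 68.3 tilt [-0.008  0.004] q6 -0.94 F [ 0.4  0.1 -0.5] w 87.0
-> tx ty tz [   8.9 -121.4 -179.9] spin 52.9
```

>>> step_arm([
  {"grip":87,"tx":9,"ty":-121,"tz":-180,"spin":53},
  {"grip":87,"tx":9,"ty":-121,"tz":-180,"spin":53},
  {"grip":87,"tx":9,"ty":-121,"tz":-180,"spin":53},
  {"grip":87,"tx":9,"ty":-121,"tz":-180,"spin":53},
  {"grip":87,"tx":9,"ty":-121,"tz":-180,"spin":53},
  {"grip":87,"tx":9,"ty":-121,"tz":-180,"spin":53},
  {"grip":87,"tx":9,"ty":-121,"tz":-180,"spin":53},
  {"grip":87,"tx":9,"ty":-121,"tz":-180,"spin":53},
])

```text
time: 5.8
tcp_pos: [0.481, 0.0132, 0.2493]
ee_rot: [0.703, -0.095, 0.698, 0.095]
wrist_force: [-0.0, 0.6, -0.1]
width: 1.0
```

```bash
python3 - <<'E'
from h import *
go(482,13,250,15.4)
o=manip.get_obs(); im=manip.get_image("wrist"); cv2.imwrite("pics/w2.png",im); np.save("o2.npy",o,allow_pickle=True)
E
```

```text
t 5.8 tcp [481.   13.2 249.3] jaw 15.4 tilt [-0.001  0.008] q6 -0.48 F [-0.   0.6 -0.1] w 87.0
-> tx ty tz [-0.7 -0.5  0.9] spin 0.0
```

View pics/w2.png

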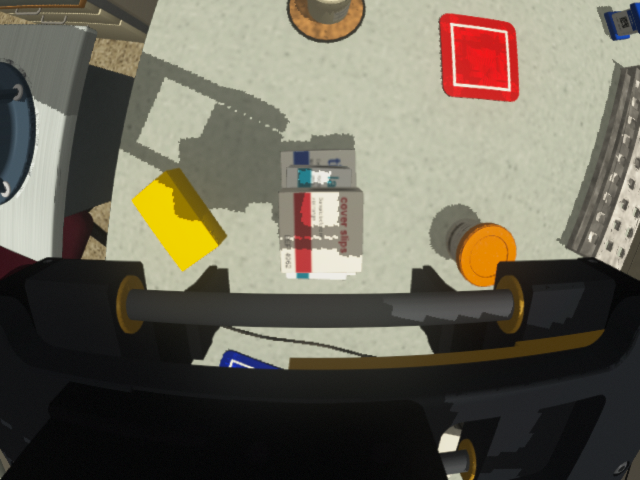

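The top carton's top face corners are about (279,190), (363,190), (362,275) and (281,272). Behind it, the lancet end edge runs from (286,167) to (352,167) and the tip carton end edge from (281,150) to (355,150).

```bash
python3 - <<'E'
from h import *
o=np.load("o2.npy",allow_pickle=True).item(); im=cv2.imread("pics/w2.png")
c=[(279.5,190),(363,190),(362,275),(280.5,273)]
P=onz("wrist",c,.126,o); print(np.round(P*1e3),*rect(P),P.mean(0))
c1,d1=ray("wrist",np.mean(c,0),o); c2,d2=ray("top",np.array([(118,77),(243,56),(258,172),(137,196)]).mean(0)/5+[275,225]); print("tri",tri(c1,d1[0],c2,d2[0]))
P=onz("wrist",[(286,167),(352,167)],.096,o);print("lancet end",P,np.diff(P,axis=0)); P=onz("wrist",[(281,150),(355,150)],.055,o);print("tip end",P,np.diff(P,axis=0))
p=seg(im,(0,140,50),(8,255,255),(479,57),55); print("red mat",*rect(onz("wrist",p,.003,o)))
E
```

```text
[[444.  36.]
 [502.  52.]
 [521. -11.]
 [460. -26.]] [482.2  13. ] [62.6 65.5] 14.6 [0.48173805 0.01291187]
tri (array([0.48123141, 0.01389999, 0.12611824]), np.float64(0.000431473971913912))
lancet end [[0.44237136 0.05073476]
 [0.49315762 0.06474533]] [[0.05078626 0.01401057]]
tip end [[0.43148736 0.06095413]
 [0.49599592 0.07874344]] [[0.06450856 0.01778931]]
red mat [608.3 225.1] [96.7 96.9] 16.8
```

```bash
python3 -c "
from h import *
go(482,13,112,15)"
```

```text
t 5.85 tcp [481.1  13.5 249.5] jaw 15.5 tilt [-0.001  0.008] q6 -0.48 F [-0.8  0.1 -1. ] w 86.8
-> tx ty tz [137.5  -0.6  -0.4] spin 0.5
```

>>> step_arm([
  {"grip":87,"tx":50,"ty":0,"tz":0,"spin":0},
  {"grip":87,"tx":90,"ty":0,"tz":0,"spin":0},
  {"grip":87,"tx":120,"ty":0,"tz":0,"spin":0},
  {"grip":87,"tx":137,"ty":0,"tz":0,"spin":0},
  {"grip":87,"tx":137,"ty":0,"tz":0,"spin":0},
  {"grip":87,"tx":137,"ty":0,"tz":0,"spin":0},
])

```text
time: 6.45
tcp_pos: [0.4823, 0.0142, 0.1126]
ee_rot: [0.703, -0.096, 0.698, 0.096]
wrist_force: [-1.1, 0.3, 0.2]
width: 0.993
```

>>> step_arm([
  {"grip":54,"tx":0,"ty":0,"tz":0,"spin":0},
  {"grip":54,"tx":0,"ty":0,"tz":0,"spin":0},
  {"grip":54,"tx":0,"ty":0,"tz":0,"spin":0},
  {"grip":54,"tx":0,"ty":0,"tz":0,"spin":0},
  {"grip":54,"tx":0,"ty":0,"tz":0,"spin":0},
  {"grip":54,"tx":0,"ty":0,"tz":0,"spin":0},
])

```text
time: 7.05
tcp_pos: [0.4826, 0.0141, 0.1132]
ee_rot: [0.704, -0.096, 0.697, 0.096]
wrist_force: [-0.2, 0.6, 5.8]
width: 0.712
```

```bash
python3 -c "
from h import *
go(608.3,225.8,162,16.8)"
```

```text
t 7.05 tcp [482.6  14.1 113.2] jaw 15.6 tilt [-0.001  0.009] q6 -0.48 F [-0.2  0.6  5.8] w 61.9
-> tx ty tz [-47.4 170.  178.4] spin -1.2
```

>>> step_arm([
  {"grip":54,"tx":-25,"ty":0,"tz":0,"spin":0},
  {"grip":54,"tx":-47,"ty":10,"tz":10,"spin":0},
  {"grip":54,"tx":-47,"ty":40,"tz":42,"spin":0},
  {"grip":54,"tx":-47,"ty":75,"tz":78,"spin":-1},
  {"grip":54,"tx":-47,"ty":110,"tz":115,"spin":-1},
  {"grip":54,"tx":-47,"ty":145,"tz":152,"spin":-1},
  {"grip":54,"tx":-47,"ty":170,"tz":178,"spin":-1},
  {"grip":54,"tx":-47,"ty":170,"tz":178,"spin":-1},
])

```text
time: 7.85
tcp_pos: [0.6103, 0.2302, 0.1613]
ee_rot: [0.704, -0.103, 0.695, 0.104]
wrist_force: [-0.4, -0.5, -0.9]
width: 0.718
```

```bash
python3 - <<'E'
from h import *
go(608.3,225.8,20,16.8)
cv2.imwrite("pics/w3.png",manip.get_image("wrist"))
E
```

```text
t 7.85 tcp [610.3 230.2 161.3] jaw 16.8 tilt [-0.001  0.013] q6 -0.11 F [-0.4 -0.5 -0.9] w 62.4
-> tx ty tz [141.2  -3.5  -5.1] spin 0.0
```

View pics/w3.png

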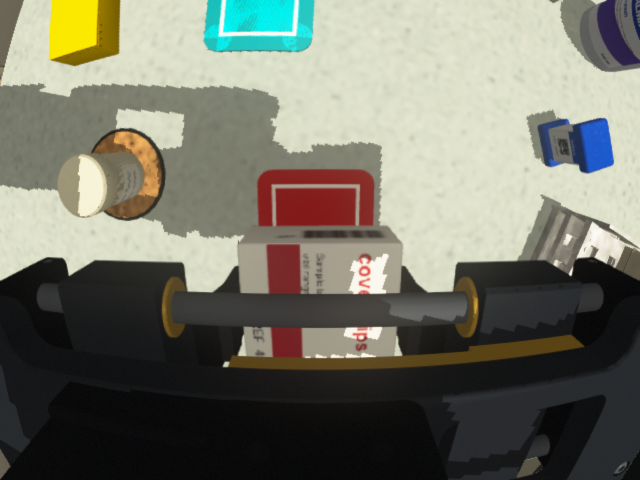

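The carton is held level and square over the red mat. Its bottom is about 17 mm below the TCP and the fingertips are 19 mm below, so I release at TCP z≈23.5 mm to keep the tips off the mat.

>>> step_arm([
  {"grip":54,"tx":50,"ty":-3,"tz":-5,"spin":0},
  {"grip":54,"tx":90,"ty":-3,"tz":-5,"spin":0},
  {"grip":54,"tx":120,"ty":-3,"tz":-5,"spin":0},
  {"grip":54,"tx":132,"ty":-3,"tz":-5,"spin":0},
  {"grip":54,"tx":135,"ty":-3,"tz":-5,"spin":0},
  {"grip":54,"tx":135,"ty":-3,"tz":-5,"spin":0},
  {"grip":54,"tx":135,"ty":-3,"tz":-5,"spin":0},
])

```text
time: 8.6
tcp_pos: [0.607, 0.2236, 0.0276]
ee_rot: [0.704, -0.103, 0.695, 0.103]
wrist_force: [-0.3, 0.1, -0.2]
width: 0.715
```

```bash
python3 -c "
from h import *
go(608.3,225.8,23.5,16.8)"
```

```text
t 8.6 tcp [607.  223.6  27.6] jaw 16.8 tilt [-0.002  0.012] q6 -0.11 F [-0.3  0.1 -0.2] w 62.2
-> tx ty tz [4.1 1.7 1.8] spin -0.0
```

>>> step_arm([
  {"grip":54,"tx":4,"ty":2,"tz":2,"spin":0},
  {"grip":54,"tx":4,"ty":2,"tz":2,"spin":0},
  {"grip":54,"tx":4,"ty":2,"tz":2,"spin":0},
  {"grip":87,"tx":4,"ty":2,"tz":2,"spin":0},
  {"grip":87,"tx":4,"ty":2,"tz":2,"spin":0},
  {"grip":87,"tx":4,"ty":2,"tz":2,"spin":0},
  {"grip":87,"tx":4,"ty":2,"tz":2,"spin":0},
])

```text
time: 9.3
tcp_pos: [0.6084, 0.2261, 0.0237]
ee_rot: [0.704, -0.103, 0.695, 0.103]
wrist_force: [-0.2, -0.0, -0.5]
width: 0.963
```

>>> step_arm([
  {"grip":87,"tx":-40,"ty":0,"tz":0,"spin":0},
  {"grip":87,"tx":-90,"ty":0,"tz":0,"spin":0},
  {"grip":87,"tx":-140,"ty":0,"tz":0,"spin":0},
  {"grip":87,"tx":-190,"ty":0,"tz":0,"spin":0},
  {"grip":87,"tx":-210,"ty":0,"tz":0,"spin":0},
])

```text
time: 9.8
tcp_pos: [0.6083, 0.2263, 0.2398]
ee_rot: [0.707, -0.103, 0.692, 0.103]
wrist_force: [0.5, 0.2, -0.1]
width: 1.0
```

```bash
python3 -c "
from h import *
go(480,13,230,15.2)"
```

```text
t 9.8 tcp [608.3 226.3 239.8] jaw 16.8 tilt [-0.003  0.022] q6 -0.11 F [ 0.5  0.2 -0.1] w 87.0
-> tx ty tz [   6.2 -167.2 -184.6] spin 1.6
```

>>> step_arm([
  {"grip":87,"tx":6,"ty":-167,"tz":-185,"spin":2},
  {"grip":87,"tx":6,"ty":-167,"tz":-185,"spin":2},
  {"grip":87,"tx":6,"ty":-167,"tz":-185,"spin":2},
  {"grip":87,"tx":6,"ty":-167,"tz":-185,"spin":2},
  {"grip":87,"tx":6,"ty":-167,"tz":-185,"spin":2},
  {"grip":87,"tx":6,"ty":-167,"tz":-185,"spin":2},
  {"grip":87,"tx":6,"ty":-167,"tz":-185,"spin":2},
])

```text
time: 10.5
tcp_pos: [0.4795, 0.0122, 0.2305]
ee_rot: [0.71, -0.09, 0.693, 0.09]
wrist_force: [0.0, 0.4, -0.1]
width: 1.003
```

```bash
python3 - <<'E'
from h import *
go(480,13,230,15.2)
o=manip.get_obs(); im=manip.get_image("wrist"); cv2.imwrite("pics/w4.png",im); np.save("o4.npy",o,allow_pickle=True); cv2.imwrite("pics/top4.png",manip.get_image("top"))
c=im[100:300,220:420]; cv2.imwrite("pics/w4c.png",cv2.resize(c,None,fx=3,fy=3,interpolation=cv2.INTER_CUBIC))
E
```

```text
t 10.5 tcp [479.5  12.2 230.5] jaw 14.6 tilt [-0.002  0.023] q6 -0.47 F [ 0.   0.4 -0.1] w 87.3
-> tx ty tz [0.5 0.7 0.7] spin -0.6
```

View pics/w4c.png

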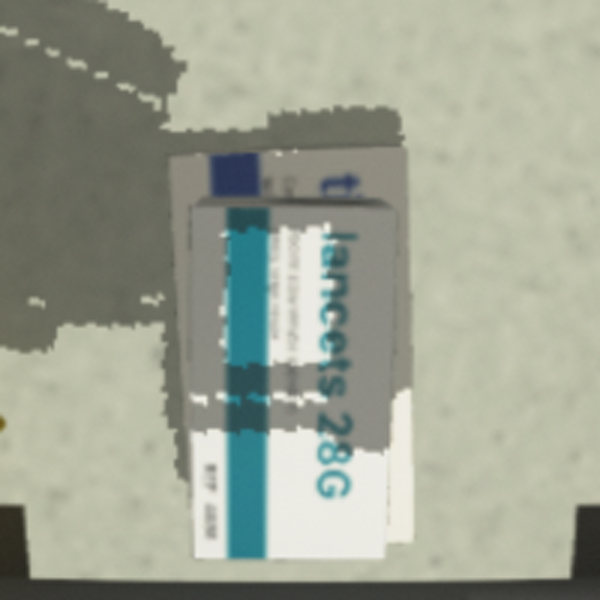

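Only two cartons are left in the stack. The lancet top corners in the crop are (191,207), (396,207), (385,557) and (194,558), and the tip carton corners are (168,156), (407,148) and (413,542).

```bash
python3 - <<'E'
from h import *
o=np.load("o4.npy",allow_pickle=True).item(); T=cv2.imread("pics/top4.png")
c=np.array([(191,207),(396,207),(385,557),(194,558)])/3+[220,100]
for z in(.09,.096): P=onz("wrist",c,z,o); print(np.round(P*1e3),*rect(P),P.mean(0))
c=np.array([(168,156),(407,148),(413,542)])/3+[220,100]; P=onz("wrist",c,.055,o); print("tip",np.round(P*1e3),(P[0]+P[2])/2,np.linalg.norm(np.diff(P,axis=0),axis=1),np.degrees(np.arctan2(*(P[1]-P[0])[::-1])))
# slips on red mat: bright top face in top view
g=cv2.cvtColor(T,cv2.COLOR_BGR2HSV); w=np.zeros(g.shape[:2],np.uint8); cv2.circle(w,(240,204),26,255,-1)
m=(cv2.inRange(g,np.array([0,0,150]),np.array([180,70,255]))&w); 
m=cv2.morphologyEx(m,cv2.MORPH_OPEN,np.ones((3,3)))
y,x=np.nonzero(m); print("slip",len(x),*rect(onz("top",np.stack([x,y],1),.033)))
o2=np.zeros((600,800,3),np.uint8)
f=lambda a:cv2.resize(a,None,fx=6,fy=6,interpolation=cv2.INTER_CUBIC)
o2[:420,:420]=f(T[170:240,205:275]); o2[:360,430:730]=f(T[230:290,285:335]);
cv2.imwrite("pics/crop4.png",o2)
go(480,13,230,15.2)
E
```

```text
[[443.  50.]
 [494.  63.]
 [517. -30.]
 [466. -43.]] [479.7  10. ] [52.6 95.9] 14.0 [0.47976268 0.01002409]
[[443.  50.]
 [493.  63.]
 [515. -28.]
 [466. -40.]] [479.2  11.4] [51.5 93.9] 14.0 [0.47929704 0.01141591]
tip [[431.  59.]
 [497.  79.]
 [531. -36.]] [0.48114608 0.01168214] [0.06809272 0.1195089 ] 16.455487118673492
slip 1259 [606.5 221.6] [132.3 138.3] -83.2
t 10.6 tcp [480.4  13.5 230.5] jaw 14.8 tilt [-0.002  0.024] q6 -0.47 F [-1.   0.8 -0. ] w 87.2
-> tx ty tz [ 0.5 -0.4 -0.5] spin -0.4
```

View pics/crop4.png

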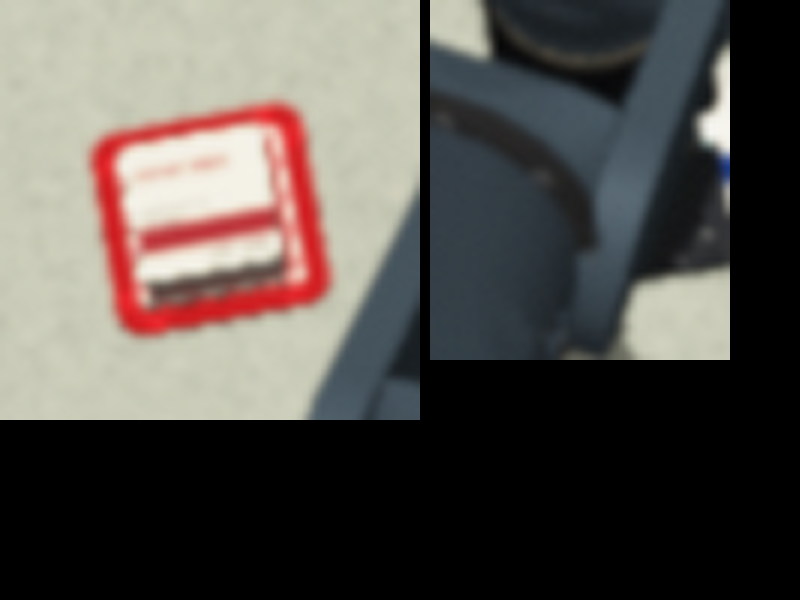

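The top carton sits inside the red outline to within a couple of millimetres. Next is the lancet carton at (479.5, 11.5), yaw 14°, with the grasp at TCP z = 80.

>>> step_arm([
  {"grip":87,"tx":50,"ty":-1,"tz":-1,"spin":1},
  {"grip":87,"tx":90,"ty":-1,"tz":-1,"spin":1},
  {"grip":87,"tx":125,"ty":-1,"tz":-1,"spin":1},
  {"grip":87,"tx":145,"ty":-1,"tz":-1,"spin":1},
  {"grip":87,"tx":150,"ty":-1,"tz":-1,"spin":1},
  {"grip":87,"tx":150,"ty":-1,"tz":-1,"spin":1},
  {"grip":87,"tx":150,"ty":-1,"tz":-1,"spin":1},
])

```text
time: 11.3
tcp_pos: [0.4843, 0.0133, 0.0812]
ee_rot: [0.711, -0.085, 0.693, 0.085]
wrist_force: [-0.6, -0.2, 0.6]
width: 1.001
```

```bash
python3 -c "
from h import *
go(479.5,11.5,80,14)"
```

```text
t 11.3 tcp [484.3  13.3  81.2] jaw 13.9 tilt [-0.003  0.026] q6 -0.46 F [-0.6 -0.2  0.6] w 87.1
-> tx ty tz [ 1.1 -0.6 -5.1] spin -0.1
```

>>> step_arm([
  {"grip":87,"tx":1,"ty":-1,"tz":-5,"spin":0},
  {"grip":87,"tx":1,"ty":-1,"tz":-5,"spin":0},
  {"grip":46,"tx":1,"ty":-1,"tz":-5,"spin":0},
  {"grip":46,"tx":1,"ty":-1,"tz":-5,"spin":0},
  {"grip":46,"tx":1,"ty":-1,"tz":-5,"spin":0},
  {"grip":46,"tx":1,"ty":-1,"tz":-5,"spin":0},
  {"grip":46,"tx":1,"ty":-1,"tz":-5,"spin":0},
  {"grip":46,"tx":1,"ty":-1,"tz":-5,"spin":0},
])

```text
time: 12.1
tcp_pos: [0.4798, 0.0111, 0.0801]
ee_rot: [0.711, -0.085, 0.693, 0.085]
wrist_force: [0.2, -0.1, 1.0]
width: 0.623
```

```bash
python3 -c "
from h import *
go(503.8,417,130,13.8)"
```

```text
t 12.1 tcp [479.8  11.1  80.1] jaw 13.9 tilt [-0.003  0.026] q6 -0.47 F [ 0.2 -0.1  1. ] w 54.2
-> tx ty tz [-47.8 388.2 121.8] spin 0.1
```

>>> step_arm([
  {"grip":46,"tx":-25,"ty":0,"tz":0,"spin":0},
  {"grip":46,"tx":-48,"ty":10,"tz":3,"spin":0},
  {"grip":46,"tx":-48,"ty":50,"tz":16,"spin":0},
  {"grip":46,"tx":-48,"ty":95,"tz":30,"spin":0},
  {"grip":46,"tx":-48,"ty":140,"tz":44,"spin":0},
  {"grip":46,"tx":-48,"ty":185,"tz":58,"spin":0},
  {"grip":46,"tx":-48,"ty":215,"tz":68,"spin":0},
  {"grip":46,"tx":-48,"ty":215,"tz":68,"spin":0},
])

```text
time: 12.9
tcp_pos: [0.4932, 0.2398, 0.1292]
ee_rot: [0.712, -0.087, 0.692, 0.088]
wrist_force: [-0.3, -0.5, -1.0]
width: 0.623
```

```bash
python3 -c "
from h import *
go(503.8,417,110,13.8)"
```

```text
t 12.9 tcp [493.2 239.8 129.2] jaw 14.2 tilt [-0.002  0.028] q6 0.0 F [-0.3 -0.5 -1. ] w 54.2
-> tx ty tz [ 20.4 169.2  53.1] spin 0.4
```

>>> step_arm([
  {"grip":46,"tx":0,"ty":40,"tz":13,"spin":0},
  {"grip":46,"tx":0,"ty":85,"tz":27,"spin":0},
  {"grip":46,"tx":10,"ty":130,"tz":41,"spin":0},
  {"grip":46,"tx":20,"ty":160,"tz":50,"spin":0},
  {"grip":46,"tx":20,"ty":169,"tz":53,"spin":0},
  {"grip":46,"tx":20,"ty":169,"tz":53,"spin":0},
  {"grip":46,"tx":20,"ty":169,"tz":53,"spin":0},
])

```text
time: 13.6
tcp_pos: [0.5036, 0.415, 0.1102]
ee_rot: [0.711, -0.087, 0.692, 0.087]
wrist_force: [-0.3, -0.4, -0.1]
width: 0.623
```

```bash
python3 -c "
from h import *
go(503.8,417,32,13.8)"
```

```text
t 13.6 tcp [503.6 415.  110.2] jaw 14.1 tilt [-0.003  0.026] q6 0.28 F [-0.3 -0.4 -0.1] w 54.2
-> tx ty tz [78.2  2.2 -1.4] spin 0.3
```

>>> step_arm([
  {"grip":46,"tx":40,"ty":2,"tz":-1,"spin":0},
  {"grip":46,"tx":65,"ty":2,"tz":-1,"spin":0},
  {"grip":46,"tx":78,"ty":2,"tz":-1,"spin":0},
  {"grip":46,"tx":80,"ty":2,"tz":-1,"spin":0},
  {"grip":46,"tx":80,"ty":2,"tz":-1,"spin":0},
  {"grip":46,"tx":80,"ty":2,"tz":-1,"spin":0},
])

```text
time: 14.2
tcp_pos: [0.5054, 0.4171, 0.0317]
ee_rot: [0.712, -0.086, 0.691, 0.087]
wrist_force: [-0.6, -0.2, -0.6]
width: 0.625
```

```bash
python3 -c "
from h import *
go(503.8,417,29,13.8)"
```

```text
t 14.2 tcp [505.4 417.1  31.7] jaw 14.1 tilt [-0.002  0.029] q6 0.29 F [-0.6 -0.2 -0.6] w 54.3
-> tx ty tz [ 2.7  0.3 -1.7] spin 0.3
```

>>> step_arm([
  {"grip":46,"tx":2.5,"ty":0,"tz":-1.5,"spin":0},
  {"grip":46,"tx":2.5,"ty":0,"tz":-1.5,"spin":0},
  {"grip":46,"tx":2.5,"ty":0,"tz":-1.5,"spin":0},
  {"grip":60,"tx":2.5,"ty":0,"tz":-1.5,"spin":0},
  {"grip":87,"tx":2.5,"ty":0,"tz":-1.5,"spin":0},
  {"grip":87,"tx":2.5,"ty":0,"tz":-1.5,"spin":0},
  {"grip":87,"tx":2.5,"ty":0,"tz":-1.5,"spin":0},
  {"grip":87,"tx":2.5,"ty":0,"tz":-1.5,"spin":0},
])

```text
time: 15.0
tcp_pos: [0.5041, 0.4167, 0.0291]
ee_rot: [0.712, -0.086, 0.691, 0.087]
wrist_force: [0.1, 0.2, -0.4]
width: 0.953
```

>>> step_arm([
  {"grip":87,"tx":-40,"ty":0,"tz":0,"spin":0},
  {"grip":87,"tx":-90,"ty":0,"tz":0,"spin":0},
  {"grip":87,"tx":-140,"ty":0,"tz":0,"spin":0},
  {"grip":87,"tx":-170,"ty":0,"tz":0,"spin":0},
  {"grip":87,"tx":-170,"ty":0,"tz":0,"spin":0},
  {"grip":87,"tx":-170,"ty":0,"tz":0,"spin":0},
])

```text
time: 15.6
tcp_pos: [0.4991, 0.416, 0.1997]
ee_rot: [0.712, -0.086, 0.691, 0.087]
wrist_force: [-0.5, 1.2, -0.8]
width: 0.997
```

```bash
python3 -c "
from h import *
go(490,220,200,16.5)"
```

```text
t 15.6 tcp [499.1 416.  199.7] jaw 14.1 tilt [-0.002  0.03 ] q6 0.29 F [-0.5  1.2 -0.8] w 86.7
-> tx ty tz [  -1.5 -187.9  -56.5] spin -2.4
```

>>> step_arm([
  {"grip":87,"tx":-1,"ty":-188,"tz":-56,"spin":-2},
  {"grip":87,"tx":-1,"ty":-188,"tz":-56,"spin":-2},
  {"grip":87,"tx":-1,"ty":-188,"tz":-56,"spin":-2},
  {"grip":87,"tx":-1,"ty":-188,"tz":-56,"spin":-2},
  {"grip":87,"tx":-1,"ty":-188,"tz":-56,"spin":-2},
])

```text
time: 16.1
tcp_pos: [0.4882, 0.2148, 0.197]
ee_rot: [0.708, -0.097, 0.693, 0.097]
wrist_force: [-0.2, -0.1, 0.2]
width: 1.0
```

>>> step_arm([
  {"grip":87,"tx":0,"ty":-197,"tz":-68,"spin":0},
  {"grip":87,"tx":0,"ty":-197,"tz":-68,"spin":0},
  {"grip":87,"tx":0,"ty":-197,"tz":-68,"spin":0},
  {"grip":87,"tx":0,"ty":-197,"tz":-68,"spin":0},
  {"grip":87,"tx":0,"ty":-197,"tz":-68,"spin":0},
  {"grip":87,"tx":0,"ty":-197,"tz":-68,"spin":0},
  {"grip":87,"tx":0,"ty":-197,"tz":-68,"spin":0},
])

```text
time: 16.8
tcp_pos: [0.4757, 0.0075, 0.1953]
ee_rot: [0.707, -0.097, 0.693, 0.097]
wrist_force: [-1.5, 0.1, 0.0]
width: 1.0
```

```bash
python3 - <<'E'
from h import *
go(481,12,200,16.5)
o=manip.get_obs(); im=manip.get_image("wrist"); cv2.imwrite("pics/w5.png",im); np.save("o5.npy",o,allow_pickle=True); T=manip.get_image("top");cv2.imwrite("pics/top5.png",T)
w=np.zeros((600,800,3),np.uint8); w[:600,:480]=cv2.resize(im[110:310,240:400],None,fx=3,fy=3,interpolation=cv2.INTER_CUBIC)
w[:400,490:790]=cv2.resize(T[200:280,135:195],None,fx=5,fy=5,interpolation=cv2.INTER_CUBIC)
cv2.imwrite("pics/crop5.png",w)
E
```

```text
t 16.8 tcp [475.7   7.5 195.3] jaw 15.7 tilt [-0.002  0.02 ] q6 -0.5 F [-1.5  0.1  0. ] w 87.0
-> tx ty tz [-4.6  2.9  6.4] spin -0.8
```

View pics/crop5.png

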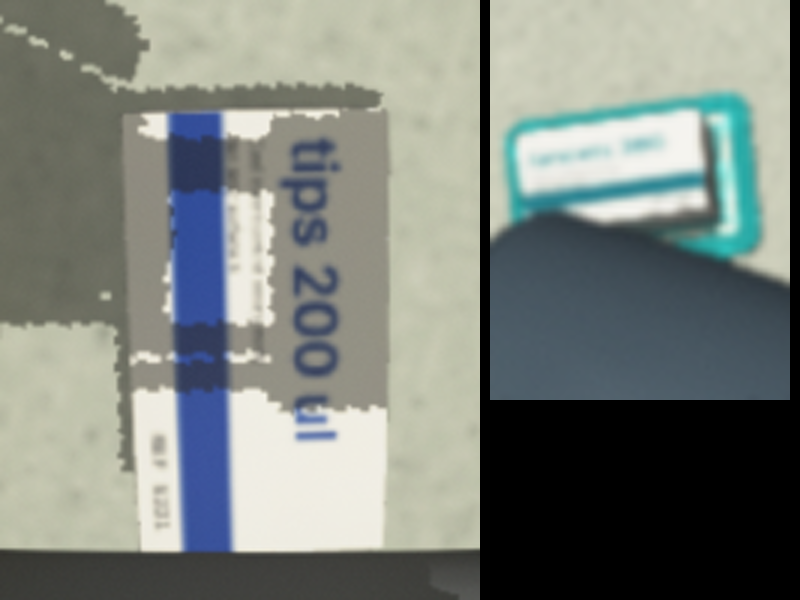

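The tip carton top shows corners at crop (122,113) and (388,108), with sides running to (141,551) and (383,548). The lancet carton lies on the teal mat, with its offset in this view explained by parallax. I'll verify that later.

```bash
python3 - <<'E'
from h import *
o=np.load("o5.npy",allow_pickle=True).item()
c=np.array([(122,113),(388,108),(383,548),(141,551)])/3+[240,110]; P=onz("wrist",c,.055,o); print(np.round(P*1e3,1))
f=lambda a:np.degrees(np.arctan2(a[1],a[0]))
print(f(P[1]-P[0]),f(P[1]-P[2])-90,f(P[0]-P[3])-90,np.linalg.norm(P[1]-P[0]))
yaw=np.radians((f(P[1]-P[2])+f(P[0]-P[3]))/2); L=np.array([np.cos(yaw),np.sin(yaw)])
print("centre",(P[0]+P[1])/2-.0605*L,"yaw",np.degrees(yaw)-90)
go(481,12,80,16.5)
E
```

```text
[[431.6  59.5]
 [496.1  79.1]
 [530.8 -35.7]
 [466.2 -54.1]]
16.96375356390024 16.840553019658586 16.93626550939436 0.0674455920077441
centre [0.48139792 0.01140326] yaw 16.888409264526473
t 16.9 tcp [475.9   8.3 195.7] jaw 15.9 tilt [-0.003  0.02 ] q6 -0.51 F [ 0.1 -0.1 -0.3] w 87.2
-> tx ty tz [115.8   2.6   3.5] spin -0.6
```

>>> step_arm([
  {"grip":87,"tx":50,"ty":2,"tz":4,"spin":-1},
  {"grip":87,"tx":90,"ty":2,"tz":4,"spin":-1},
  {"grip":87,"tx":116,"ty":2,"tz":4,"spin":-1},
  {"grip":87,"tx":116,"ty":2,"tz":4,"spin":-1},
  {"grip":87,"tx":116,"ty":2,"tz":4,"spin":-1},
])

```text
time: 17.4
tcp_pos: [0.4815, 0.0127, 0.0797]
ee_rot: [0.706, -0.104, 0.692, 0.104]
wrist_force: [0.3, 0.1, -0.7]
width: 1.003
```

```bash
python3 -c "
from h import *
go(481.4,11.5,32,16.8)"
```

```text
t 17.4 tcp [481.5  12.7  79.7] jaw 17.0 tilt [-0.003  0.02 ] q6 -0.52 F [ 0.3  0.1 -0.7] w 87.2
-> tx ty tz [47.7 -1.  -1.4] spin 0.2
```

>>> step_arm([
  {"grip":87,"tx":15,"ty":-1,"tz":-1,"spin":0},
  {"grip":87,"tx":32,"ty":-1,"tz":-1,"spin":0},
  {"grip":87,"tx":47,"ty":-1,"tz":-1,"spin":0},
  {"grip":87,"tx":47,"ty":-1,"tz":-1,"spin":0},
  {"grip":87,"tx":47,"ty":-1,"tz":-1,"spin":0},
])

```text
time: 17.9
tcp_pos: [0.4828, 0.0118, 0.0341]
ee_rot: [0.707, -0.105, 0.691, 0.104]
wrist_force: [0.7, -0.8, -0.1]
width: 0.996
```

>>> step_arm([
  {"grip":62,"tx":0,"ty":0,"tz":0,"spin":0},
  {"grip":62,"tx":0,"ty":0,"tz":0,"spin":0},
  {"grip":62,"tx":0,"ty":0,"tz":0,"spin":0},
  {"grip":62,"tx":0,"ty":0,"tz":0,"spin":0},
  {"grip":62,"tx":0,"ty":0,"tz":0,"spin":0},
  {"grip":62,"tx":0,"ty":0,"tz":0,"spin":0},
])

```text
time: 18.5
tcp_pos: [0.4831, 0.0117, 0.0349]
ee_rot: [0.707, -0.105, 0.691, 0.104]
wrist_force: [0.2, 0.7, 6.1]
width: 0.804
```

```bash
python3 -c "
from h import *
go(456.5,-272,110,-7.6)"
```

```text
t 18.5 tcp [483.1  11.7  34.9] jaw 17.0 tilt [-0.005  0.023] q6 -0.52 F [0.2 0.7 6.1] w 70.0
-> tx ty tz [ -76.3 -263.9 -106.7] spin 24.6
```

>>> step_arm([
  {"grip":62,"tx":-35,"ty":0,"tz":0,"spin":0},
  {"grip":62,"tx":-70,"ty":-15,"tz":-6,"spin":2},
  {"grip":62,"tx":-76,"ty":-55,"tz":-22,"spin":6},
  {"grip":62,"tx":-76,"ty":-95,"tz":-38,"spin":10},
  {"grip":62,"tx":-76,"ty":-135,"tz":-54,"spin":14},
  {"grip":62,"tx":-76,"ty":-175,"tz":-71,"spin":18},
  {"grip":62,"tx":-76,"ty":-215,"tz":-87,"spin":22},
  {"grip":62,"tx":-76,"ty":-250,"tz":-101,"spin":24.5},
])

```text
time: 19.3
tcp_pos: [0.4574, -0.2593, 0.1099]
ee_rot: [0.714, 0.049, 0.697, -0.046]
wrist_force: [0.7, -0.1, -1.2]
width: 0.808
```

```bash
python3 -c "
from h import *
go(456.5,-272,70,-7.6)"
```

```text
t 19.3 tcp [ 457.4 -259.3  109.9] jaw -7.7 tilt [0.005 0.023] q6 -0.62 F [ 0.7 -0.1 -1.2] w 70.3
-> tx ty tz [ 39.8 -12.9  -0.1] spin -0.1
```

>>> step_arm([
  {"grip":62,"tx":10,"ty":-13,"tz":0,"spin":0},
  {"grip":62,"tx":40,"ty":-13,"tz":0,"spin":0},
  {"grip":62,"tx":60,"ty":-13,"tz":0,"spin":0},
  {"grip":62,"tx":67,"ty":-13,"tz":0,"spin":0},
  {"grip":62,"tx":67,"ty":-13,"tz":0,"spin":0},
  {"grip":62,"tx":67,"ty":-13,"tz":0,"spin":0},
])

```text
time: 19.9
tcp_pos: [0.4575, -0.2716, 0.0432]
ee_rot: [0.714, 0.048, 0.697, -0.046]
wrist_force: [-0.9, -0.8, -0.3]
width: 0.804
```

```bash
python3 -c "
from h import *
go(456.5,-272,38.5,-7.6)"
```

```text
t 19.9 tcp [ 457.5 -271.6   43.2] jaw -7.6 tilt [0.005 0.023] q6 -0.65 F [-0.9 -0.8 -0.3] w 70.0
-> tx ty tz [ 4.7 -0.5 -1. ] spin -0.0
```

>>> step_arm([
  {"grip":62,"tx":5,"ty":-0.5,"tz":-1,"spin":0},
  {"grip":62,"tx":5,"ty":-0.5,"tz":-1,"spin":0},
  {"grip":62,"tx":5,"ty":-0.5,"tz":-1,"spin":0},
  {"grip":76,"tx":5,"ty":-0.5,"tz":-1,"spin":0},
  {"grip":87,"tx":5,"ty":-0.5,"tz":-1,"spin":0},
  {"grip":87,"tx":5,"ty":-0.5,"tz":-1,"spin":0},
  {"grip":87,"tx":5,"ty":-0.5,"tz":-1,"spin":0},
  {"grip":87,"tx":5,"ty":-0.5,"tz":-1,"spin":0},
])

```text
time: 20.7
tcp_pos: [0.4566, -0.272, 0.0382]
ee_rot: [0.714, 0.048, 0.697, -0.046]
wrist_force: [-0.3, 0.0, -0.6]
width: 0.994
```

>>> step_arm([
  {"grip":87,"tx":-30,"ty":0,"tz":-1,"spin":0},
  {"grip":87,"tx":-70,"ty":0,"tz":-1,"spin":0},
  {"grip":87,"tx":-120,"ty":0,"tz":0,"spin":0},
  {"grip":87,"tx":-170,"ty":0,"tz":0,"spin":0},
  {"grip":87,"tx":-200,"ty":40,"tz":0,"spin":0},
  {"grip":87,"tx":-200,"ty":80,"tz":0,"spin":0},
  {"grip":87,"tx":-200,"ty":120,"tz":0,"spin":0},
  {"grip":87,"tx":-200,"ty":120,"tz":0,"spin":0},
])

```text
time: 21.5
tcp_pos: [0.4666, -0.1488, 0.239]
ee_rot: [0.713, 0.047, 0.698, -0.043]
wrist_force: [-1.0, -0.5, -0.4]
width: 0.997
```

```bash
python3 - <<'E'
from h import *
o=manip.get_obs(); go(456,-272,240)
im=manip.get_image("wrist"); cv2.imwrite("pics/w6.png",im); np.save("o6.npy",o,allow_pickle=True); T=manip.get_image("top");cv2.imwrite("pics/top6.png",T); cv2.imwrite("pics/scene6.png",manip.get_image("scene"))
w=np.zeros((600,800,3),np.uint8); w[:600]=cv2.resize(T[185:335,135:335],None,fx=4,fy=4,interpolation=cv2.INTER_CUBIC)
cv2.imwrite("pics/crop6.png",w)
w=np.zeros((600,800,3),np.uint8); w[:320]=cv2.resize(T[240:320,260:460],None,fx=4,fy=4,interpolation=cv2.INTER_CUBIC); 
E
```

```text
t 21.5 tcp [ 466.6 -148.8  239. ] jaw -7.4 tilt [0.007 0.021] q6 -0.43 F [-1.  -0.5 -0.4] w 86.8
-> tx ty tz [  -1.8 -123.6    5.3] spin 0
```

View pics/crop6.png

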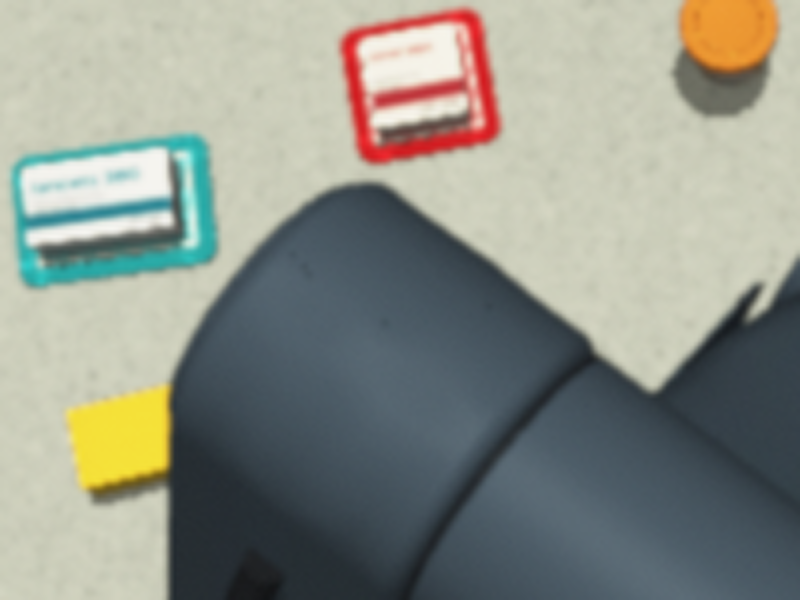

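View pics/scene6.png

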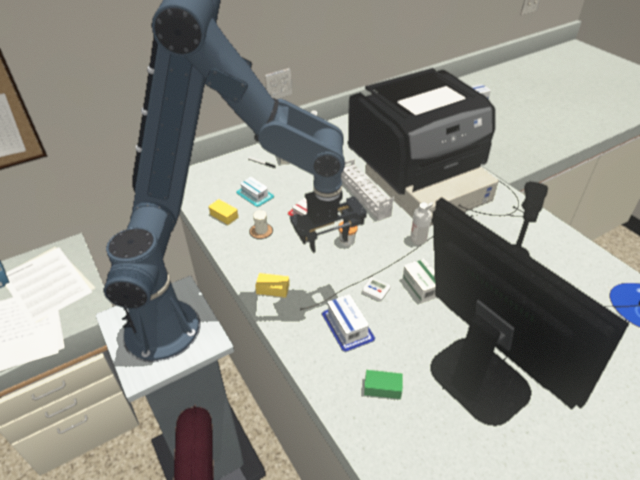

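Both views show everything placed. The numeric check compares the visible corners with the mat centres and overlays the expected outlines on the scene view.

```bash
python3 - <<'E'
from h import *
for n,c,z in(("lancet",[(22,165),(170,147),(180,226),(34,245)],.044),("slip",[(355,45),(455,25),(470,108),(378,127)],.033)):
    P=onz("top",np.array(c)/4+[135,185],z); print(n,*rect(P),np.round(P.mean(0)*1e3,1))
S=cv2.imread("pics/scene6.png"); f=6
o=np.zeros((600,800,3),np.uint8)
def draw(c,box,pts,at):
    x,y,w,h=box; a=cv2.resize(S[y:y+h,x:x+w],None,fx=f,fy=f,interpolation=cv2.INTER_CUBIC)
    q=((proj("scene",pts)-[x,y]+.5)*f).astype(np.int32); cv2.polylines(a,[q],True,(0,255,0),1); o[at[1]:at[1]+h*f,at[0]:at[0]+w*f]=a
t=np.radians(-7.6); R=np.array([[np.cos(t),-np.sin(t)],[np.sin(t),np.cos(t)]])
b=np.array([(-35,-60.5),(35,-60.5),(35,60.5),(-35,60.5)])/1e3@R.T+[.4565,-.273]
draw(0,(315,285,65,70),np.c_[b,np.full(4,.058)],(0,0))
a=np.linspace(0,2*np.pi,40); draw(0,(240,200,45,45),np.c_[.4305+.023*np.cos(a),.2225+.023*np.sin(a),np.full(40,.075)],(420,0))
cv2.imwrite("pics/crop7.png",o)
# cup/timer unchanged: same pixels in top view
T0,T6=cv2.imread("pics/top0.png"),cv2.imread("pics/top6.png"); S0=cv2.imread("pics/scene0.png")
for n,A,B,(x0,y0,x1,y1) in(("cup top",T0,T6,(304,178,331,205)),("timer scene",S0,S,(358,276,392,302))):
    d=cv2.phaseCorrelate(*[np.float64(cv2.cvtColor(i[y0:y1,x0:x1],cv2.COLOR_BGR2GRAY)) for i in(A,B)]); print(n,"shift px",np.round(d[0],2),round(d[1],2))
E
```

```text
lancet [502.8 415. ] [54.2 98.3] 13.2 [502.7 414.4]
slip [605.1 226. ] [58.6 67.3] 17.5 [605.5 225. ]
cup top shift px [0.52 0.61] 1.0
timer scene shift px [-0.01  0.55] 1.0
```

View pics/crop7.png

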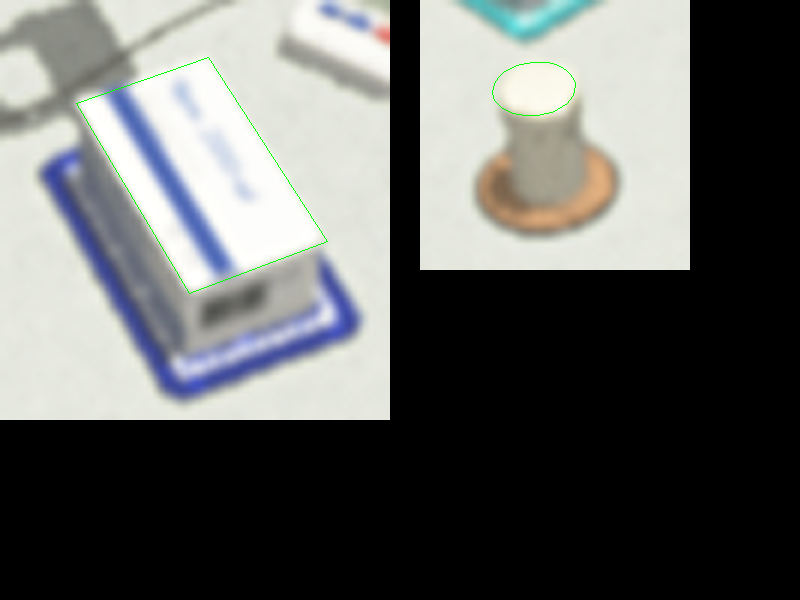

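The tip carton and jar match the expected outlines to within about 2 mm, so I'm handing the job in.

```bash
python3 -c "
from workcell import manip
print(manip.job_done())"
```

```text
the job is handed in; nothing more can be done
None
```

I moved the jar from the teal mat to the cork coaster and placed each carton on its mat: top carton on red, lancet on teal, tip carton on blue. The gripper is open and clear of everything. The job was handed in at about 21.7 s; `job_done` gave no verdict.

**Positions:** All four items check out within a few millimetres of their mat or coaster centres.

| Item | Estimated offset | Angle against the mat |
|---|---|---|
| Lancet carton | about 3 mm | within 1° |
| Top carton (red band) | about 3 mm | within 1° |
| Tip carton | about 2 mm | no visible deviation |
| Jar | about 2 mm | upright |

The tip carton and jar were checked by overlaying their expected outlines on the scene camera view. The two cartons on teal and red were measured from the top camera.

**Cup and timer:** Their pictures before and after differ by less than 1 pixel, so I take them as not moved.

**Disagreements:**
- The scene and top cameras differed by 2–5 mm on the mats and the jar, and by about 8 mm on the first carton estimate. I used the top and wrist cameras there.
- One automatic check of the red-mat carton gave a meaningless size because it picked up the bench, so I checked that carton by its corners instead.
- The tool tilted by up to 1.7° during the run; the cartons still look flat in the final views.

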